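# Take the rinsed basket off the keeper hook and set it in the steriliser tray

### The arm

A 6-joint arm with a two-finger parallel gripper is mounted at the origin on a cart in front of the work surface, level with it; the furniture and walls round the work are solid. World frame = base frame: x ahead of the robot, y to its left, z up, the work surface at z = 0. Lengths are in mm, angles in rad, forces in N, time in s.
With the tool pointing down it reaches from about 325 to 850 mm from the base axis. Payload 4.4 kg.
Tool frame: the origin (TCP) lies between the finger pads; the fingertips stand env.tcp_to_tips ahead of it and the grasp point (between the pads) lies 6 mm ahead of it (env.tcp_to_tips is the distance from the TCP to the fingertips, in mm); z points along the fingers, y is the line along which they close (so a half turn about z gives the same grasp; the last joint's range is limited). The gripper opens to 94 mm and grips with 3 to 60 N. Pads are 16 mm wide; open, the fingers measure 119 mm over their backs; the gripper's body (75 mm by 177 mm) begins 78 mm behind the grasp point.
Start: joints at [-1.498, 0.207, 1.542, -0, 1.393, -0.15], TCP at [127.601, -560.665, 230.447] pointing down, gripper open.
Joint ranges: [-2.73, 2.73], [-0.86, 2.22], [0.23, 2.46], [-1.11, 4.25], [0.08, 2.63], [-2.82, 2.82]. Speed limits (rad/s): [2.79, 2.79, 3.14, 3.14, 3.14, 3.14].

### API

Orientations are given as a rotation vector (axis times angle).
In Python, from bench import env, eyes, sign_off gives the robot as it stands.
- The arm moves only by the tool apply_moves, never from a script. Its argument "moves" is one flat list of numbers, 7 for each row, row after row: the shift along the tool's x, y, z in mm, then the turn, a rotation vector about the tool's x, y, z in degrees, then the finger opening in mm, from 0 to 94. In form: [dx, dy, dz, rx, ry, rz, grip, dx, dy, dz, rx, ry, rz, grip, ...]. A call has 1 to 8 rows; each row is the pose to reach, as a shift and turn from the pose commanded when the call began, along the tool's axes at that moment; what a row does not reach only later rows make up. A row lasts 1/8 s, in which the tool goes at most 62.5 mm and 10.7 degrees, less where a joint would pass 70% of its speed; a pose out of reach is approached as far as the arm can. A call with a gripper value outside its range is refused whole. The fingers move at their own pace and stop on an object; "squeeze" is the grip in N (left out, the last holds). Time passes only in rows, so rows that repeat a pose let the fingers close. It gives the time, the measured TCP pose, the force, the opening and the grip force at its end, in the units of the state.
- env.get_state(): the state, without advancing time (a new reading comes with each control period).
- eyes.get_image(name): name is "side" or "top" or "wrist"; returns a dict with "img" (420x560x3 uint8, red, green, blue), "fx", "fy", "cx", "cy" (pixels), "D" ([k1, k2, p1, p2, k3] as OpenCV has them; the pictures are not rectified), "camera_from_world" (4x4, takes a point from world to camera coordinates); the wrist camera has in their place "mount" (4x4, takes a point from camera to tool coordinates, whose origin is the TCP and whose axes are the flange's). Camera axes: x right, y up, looking along -z (the intrinsics and any distortion apply to the point x, -y, -z); pixel columns grow to the right and rows downward; lengths in mm; the calibration is good to about 2 mm. A picture is of the moment at which its call begins: read the wrist's pose just before it. There is no depth.
- sign_off(): hands the job in; it is judged then, once.
The state is a dict: "t": time; "qpos": joint angles; "joint_vel": joint speeds; "joint_torque": joint torques, N m; "position": TCP position; "tool_rot": TCP orientation; "wrist_force": force on the tool from outside, world axes, zero at the start; "moment": the same for the moment, N m; "grip_width": finger opening in mm; "gripper_force": force on a finger pad.
Only numpy, scipy, OpenCV 4.12 (cv2) and the standard library are available. Lean on these libraries where they do the work, as an engineer would, in place of code of your own. Each camera call takes 0.05 s, during which the arm holds its last target. There are 200 camera calls.

### The job

Take the wire basket off the drying stand by its blue handle: lift it past the tip of the upturned hook, easing the sprung red keeper up with the basket's bar and no more than needed, draw it out forwards, and set it down gently, upright and flat on the floor of the large tray. Do not force the hook or the keeper or touch the stand with the robot, and leave the tray and everything else where it is.

Things in the scene. Friction and masses are not known exactly. Their poses are not given: they have to be found in the camera images.
- basket: loose wire basket, 86 mm (x) by 90 (y), 40 high, 0.18 to 0.34 kg. Origin: centre of its underside, z up. A steel bail in its y-z plane, 94 mm wide, carries a level 8 mm bar along y. A 9 mm stem rises from the bar's middle to a blue grip block. It starts hanging by the bar on the stand's cradle, axes within 0.05 rad of the stand's, bar 6 mm or more behind the hook's finger
- basket_bar (a point): middle of the basket's 8 mm thick bar, on its axis, 112 mm above the basket's origin
- basket_grip (a point): where to pinch the blue grip block: on its middle axis, 194 mm above the basket's origin. The block is 34 mm (basket x) by 14 mm (basket y: pinch across this), from 160 to 206 mm above the origin
- stand: fixed drying stand. Origin: table level, below the hanging bar; -x is its open front, z up. Base plate 8 mm thick, x -90 to 110, y -75 to 75 mm; upright 50 mm wide, 238 high, front face at x 84; guide parts from x 54 back. Contact force of the basket on it (hook and keeper included) must stay below 20 N, of the robot below 4 N: pinching at basket_grip clears it
- cradle (a point): fixed on the stand, z 130 mm: top of the two fixed cradle arms (8 mm thick, at stand y -15 and 15 mm, from the upright to stand x -14 mm) on which the bar rests. A bar 40 mm forward of here is free of hook and keeper, but the basket's back rim is then still under the hook's lower arm (underside z 99 mm or more): draw it 75 mm forward or more before raising it further
- tip_lowest (a point): point on the stand, x -17, z 148 mm: the tip of the yellow upturned hook at its lowest setting. The hook's finger (7 mm thick, at stand y 0) stands in front of the bar. The hook is clamped at a height that differs each time and not measured: its tip is 0 to 24 mm above this point, so 18 to 42 mm above the cradle.
- keeper_lowest (a point): fixed point on the stand, z 154 mm: underside of the red keeper at the lowest hook setting; it is 0 to 24 mm above here, always 6 mm above the tip. Two 7 mm prongs at y -22 and 22 mm, open to the front, reach to 32 mm before the bar. It slides only up, 22 mm: 2 N at first, 2.2 N more per mm. The 8 mm bar passes the tip only while it holds the keeper up over 2 mm; 3 to 4 is right
- tray_large: loose perforated steel tray, 288 mm (x) by 151 mm (y), 36 mm high over its end fittings; origin: centre of its underside; floor 2 mm thick, walls 2 mm thick
- swab_jar: loose round tub with a teal lid, 68 mm across, 75 mm high, bystander behind; origin: centre of its underside
- nail_brush: loose purple nail brush, 30 by 86 by 22 mm, bystander on the right; origin: centre of its underside
- bur_jar: loose round jar with a blue lid, 58 mm across, 57 mm high, bystander behind; origin: centre of its underside

How it is judged (in metres and radians):
On the way:
1. the basket's bar is out in front of the hook and the basket hangs free of the stand (x of basket_bar in the frame of stand below -0.035 m and height (world z) of basket_bar above 0.125 m and contact force between basket and stand below 0.3 N), for 0.1 s.
At the end, for the whole second after the job is handed in: the basket stands released and at rest on the floor of the large tray, wholly inside its walls (within 100 mm along and 36 mm across of the tray's centre, underside within 8 mm of the tray's), upright within 0.08 rad; the tray within 30 mm of where it was (x of basket in the frame of tray_large between -0.1 and 0.1 m and y of basket in the frame of tray_large between -0.036 and 0.036 m and z of basket in the frame of tray_large below 0.008 m and angle between basket's own z axis and vertical below 0.08 rad and distance of tray_large from where it was at the start of the episode below 0.03 m and linear speed of basket below 0.02 m/s and contact force between basket and the fingers below 0.1 N); the robot touches nothing.
It fails at once if the hook or keeper is forced: the basket and the stand press on each other with more than 20 N (contact force between basket and stand above 20 N).
It fails at once if the robot itself touches the stand, hook or keeper with more than 4 N (contact force between any of the fingers, the arm and stand above 4 N).
It fails at once if the basket is slammed into the tray (more than 80 N) (contact force between basket and tray_large above 80 N).
It fails at once if the basket is let fall (about 10 mm or more: faster than 0.45 m/s out of the fingers) (contact force between basket and the fingers below 0.1 N and linear speed of basket above 0.45 m/s).
It fails at once if the tub, the brush or the blue-lidded jar is moved more than 30 mm, or the tray more than 30 mm (distance of any of swab_jar, nail_brush, bur_jar, tray_large from where it was at the start of the episode above 0.03 m).
It also fails if it takes over 45 s, if anything falls off the work surface, if the arm or the gripper's body presses on something with over 40 N, if the wrist force passes 120 N, or if a joint passes its speed limit or range.

## Working session

There is one attempt and no reset: what is moved stays moved. The work goes in short steps, Python scripts to look and compute and a tool call to move; the robot and the scene stay as the last step left them, time stands still between calls to the robot, and variables do not carry over. Pictures are saved under pics/ and viewed, at most 10 in all, crops included, and the job is handed in when it is done.

Besides the shell and the picture viewer there is one more tool, called after "Call:" as name(argument=value, ...), one argument or row to a line, values as JSON. apply_moves: Moves the arm, as the interface text tells. Its arguments: {"type":"object","properties":{"moves":{"type":"array"},"squeeze":{"type":"number"}},"required":["moves"]}

```bash
ls; mkdir -p pics; python3 - <<'E'
from bench import env, eyes
import cv2, numpy as np
print(env.get_state(), env.tcp_to_tips)
ims=[]
for n in ("side","top"):
    d=eyes.get_image(n); cv2.imwrite(f"pics/{n}0.png",d["img"][:,:,::-1])
    print(n,d["fx"],d["fy"],d["cx"],d["cy"],d["D"]); print(np.round(d["camera_from_world"],3).tolist())
E
```

```text
pics
{'t': 0.0, 'qpos': array([-1.49750505e+00,  2.07429652e-01,  1.54290035e+00, -3.15862265e-05,
        1.39347522e+00, -1.50475219e-01]), 'joint_vel': array([-0.00034491,  0.00034193,  0.00111888, -0.00106052, -0.00040467,
        0.00029184]), 'joint_torque': array([ 2.30704332e-03, -3.70877838e+01, -2.81413275e+01,  7.00406218e-02,
        3.63975693e-02, -1.64882254e-04]), 'position': array([ 127.53414833, -559.93499537,  229.31067689]), 'tool_rot': array([-3.11975088e+00, -3.50520490e-01, -8.52410980e-05]), 'wrist_force': array([ 0.88496759, -0.15085341, -0.31466027]), 'moment': array([-0.01245463,  0.01988415, -0.04247731]), 'gripper_force': 0.0, 'grip_width': 93.81783923852838} 25.0
side 518.6579228808696 518.6579228808696 268.3070481353416 204.26903532207558 [0.02185945 0.         0.         0.         0.        ]
[[0.983, -0.182, -0.01, -641.474], [0.127, 0.645, 0.754, -87.196], [-0.131, -0.742, 0.657, -1721.144], [0.0, 0.0, 0.0, 1.0]]
top 499.5781124025885 499.5781124025885 273.7308637952399 211.79559548877566 [-0.06754007  0.          0.          0.          0.        ]
[[-0.011, -1.0, -0.006, -119.76], [0.984, -0.012, 0.177, -621.589], [-0.177, -0.004, 0.984, -1463.957], [0.0, 0.0, 0.0, 1.0]]
```

View pics/side0.png

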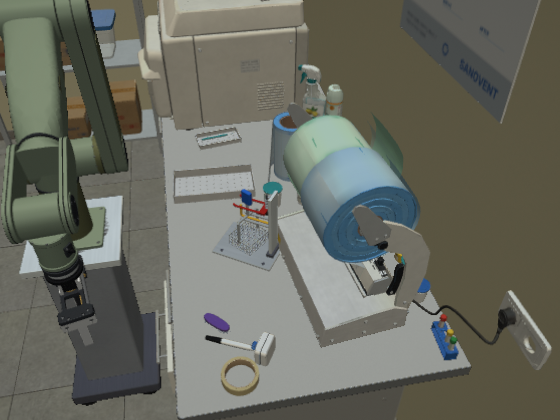

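View pics/top0.png

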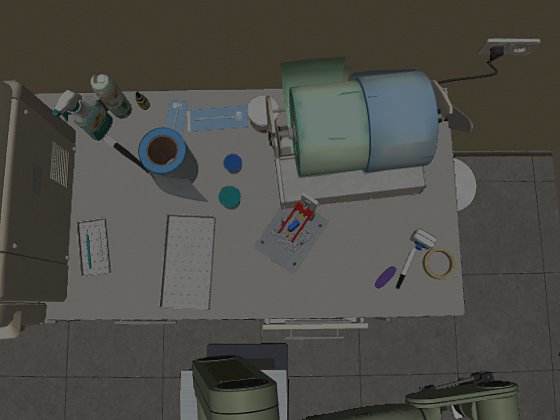

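The side view shows the blue grip at about (246,197) and the tray at (213,183). In the top view the stand is at about (292,235) with its open front facing lower left, and the tray is at (188,262). Next I'll zoom in and measure.

```bash
cat > h.py <<'E'
import cv2, numpy as np
from scipy.spatial.transform import Rotation as R
def K(d): return np.array([[d["fx"],0,d["cx"]],[0,d["fy"],d["cy"]],[0,0,1.]])
F=np.diag([1.,-1,-1])
def ray(d,uv,wfc=None):
    """origin, unit dir (world)"""
    p=cv2.undistortPoints(np.array([[uv]],float),K(d),np.array(d["D"]))[0,0]
    T=np.linalg.inv(d["camera_from_world"]) if wfc is None else wfc
    v=T[:3,:3]@F@np.array([p[0],p[1],1]); return T[:3,3],v/np.linalg.norm(v)
def plane(d,uv,z,wfc=None):
    o,v=ray(d,uv,wfc); return o+v*(z-o[2])/v[2]
def tri(r1,r2):
    (a,u),(b,v)=r1,r2; s=np.linalg.lstsq(np.c_[u,-v],b-a,rcond=None)[0]
    p,q=a+s[0]*u,b+s[1]*v; return (p+q)/2,np.linalg.norm(p-q)
def proj(d,P,wfc=None):
    T=np.array(d["camera_from_world"]) if wfc is None else np.linalg.inv(wfc)
    c=F@(T[:3,:3]@np.array(P,float)+T[:3,3]); 
    return cv2.projectPoints(c[None],np.zeros(3),np.zeros(3),K(d),np.array(d["D"]))[0][0,0]
E
python3 - <<'E'
from h import *
from bench import eyes
D={n:eyes.get_image(n) for n in("side","top")}
for n,(x,y) in {"side":(170,155),"top":(245,180)}.items():
    im=D[n]["img"][:,:,::-1]
    c=im[y:y+120,x:x+130] if n=="side" else im[y:y+100,x:x+100]
    cv2.imwrite(f"pics/{n}c.png",cv2.resize(c,None,fx=5,fy=5,interpolation=cv2.INTER_CUBIC)[:600])
    hsv=cv2.cvtColor(np.ascontiguousarray(im),cv2.COLOR_BGR2HSV)
    for nm,lo,hi in(("blue",(108,150,60),(125,255,255)),("red",(0,150,60),(8,255,255)),("yel",(15,150,80),(32,255,255)),("purple",(126,80,40),(150,255,255)),("teal",(82,120,60),(96,255,255))):
        m=cv2.inRange(hsv,lo,hi); N,l,s,ce=cv2.connectedComponentsWithStats(m)
        print(n,nm,[(s[i].tolist(),ce[i].round(1).tolist()) for i in range(1,N) if s[i][4]>8][:6])
E
```

```text
side blue [([241, 190, 10, 15, 115], [246.1, 196.7]), ([422, 280, 8, 6, 13], [424.7, 283.2]), ([442, 324, 5, 5, 9], [444.2, 326.3]), ([432, 327, 10, 18, 73], [436.7, 334.9]), ([439, 346, 7, 5, 14], [441.9, 347.7]), ([454, 347, 4, 5, 9], [455.3, 349.3])]
side red [([233, 199, 34, 16, 105], [255.9, 208.3]), ([440, 314, 7, 7, 36], [443.2, 317.3])]
side yel [([111, 89, 12, 4, 28], [116.8, 90.4]), ([75, 105, 10, 3, 22], [79.5, 106.0]), ([307, 110, 10, 6, 23], [311.3, 112.0]), ([240, 209, 4, 7, 13], [241.0, 211.9]), ([248, 217, 20, 7, 35], [258.0, 219.8]), ([278, 235, 2, 7, 10], [278.4, 238.3])]
side purple [([204, 313, 25, 18, 241], [216.3, 321.7])]
side teal [([299, 65, 3, 5, 10], [299.7, 67.0]), ([301, 73, 5, 9, 20], [302.9, 76.0]), ([308, 79, 8, 4, 21], [310.9, 80.6]), ([263, 182, 19, 12, 163], [271.8, 187.1]), ([401, 257, 4, 8, 13], [402.5, 260.7])]
top blue [([226, 155, 5, 6, 9], [227.6, 157.0]), ([224, 157, 18, 12, 61], [232.0, 162.6]), ([288, 220, 11, 11, 54], [293.0, 225.2])]
top red [([278, 202, 35, 40, 214], [298.3, 217.0])]
top yel [([298, 213, 5, 8, 17], [300.1, 216.3]), ([287, 232, 4, 4, 9], [288.3, 233.6])]
top purple [([375, 267, 21, 21, 218], [385.1, 276.9])]
top teal [([53, 109, 6, 6, 24], [55.4, 111.7]), ([219, 186, 21, 21, 355], [229.2, 196.3]), ([87, 235, 4, 33, 54], [88.2, 251.8])]
```

View pics/sidec.png

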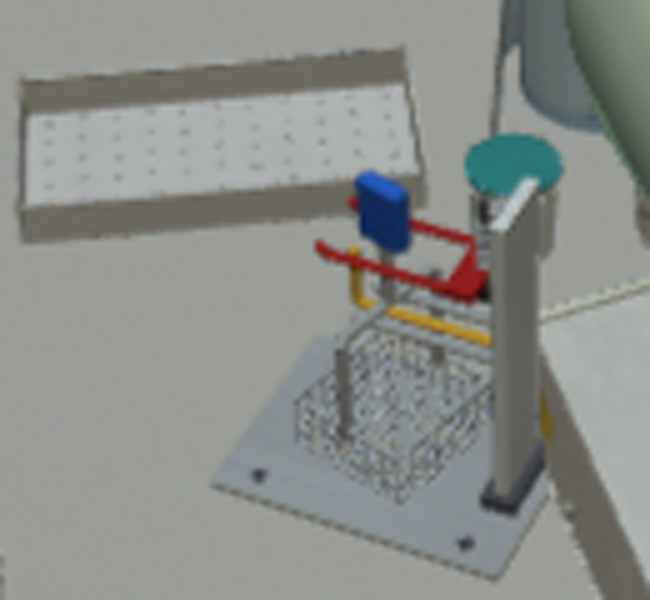

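View pics/topc.png

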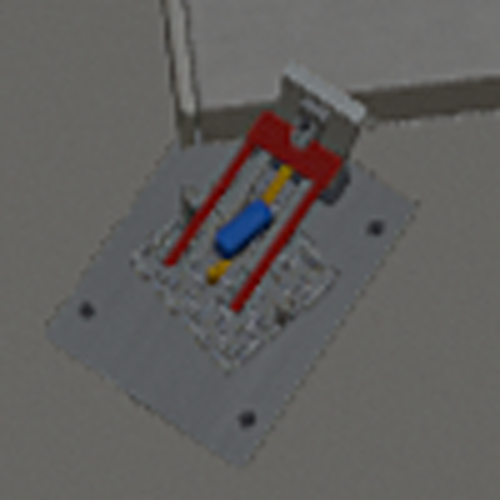

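The crops show the stand's base corners in the top crop at (45,335), (243,465) and (418,203). The red prongs run up and right, and the blue grip is at (243,228). Next I'll work out poses from these.

```bash
cat > m1.py <<'E'
from h import *
from bench import eyes,env
D={n:eyes.get_image(n) for n in("side","top")}
t=D["top"];s=D["side"]
tc=lambda x,y:(245+x/5-.4,180+y/5-.4); sc=lambda x,y:(170+x/5-.4,155+y/5-.4)
A,B,C=[plane(t,tc(*p),8) for p in((45,335),(243,465),(418,203))]
print("plate",A.round(),B.round(),C.round(),np.linalg.norm(A-B),np.linalg.norm(C-B))
A2,B2=[plane(s,sc(*p),8) for p in((210,487),(497,580))]; print("side plate FR? corners",A2.round(),B2.round())
x=(C-B)/np.linalg.norm(C-B); yaw=np.arctan2(x[1],x[0]); 
yb=A-B; print("yaw",yaw,np.arctan2(-yb[0],yb[1]))
cen=(A+C)/2; org=cen-10*np.array([np.cos(yaw),np.sin(yaw),0]); print("stand org",org.round(1))
g,e=tri(ray(t,(293.0,225.2)),ray(s,(246.1,196.7))); print("grip",g.round(1),e)
tip,e=tri(ray(t,tc(213,275)),ray(s,sc(357,250))); print("tip",tip.round(1),e)
Rz=R.from_euler("z",yaw).as_matrix()
print("in stand: grip",(Rz.T@(g-org)).round(1),"tip",(Rz.T@(tip-org)).round(1))
for a,b in(((170,262),(318,243)),):
    p,e=tri(ray(t,tc(*a)),ray(s,sc(350,203)));q,e2=tri(ray(t,tc(236,308)),ray(s,sc(*b)));print("prongs",(Rz.T@(p-org)).round(1),e,(Rz.T@(q-org)).round(1),e2)
# tray: from top
g8=cv2.cvtColor(t["img"],cv2.COLOR_RGB2GRAY)[205:320,150:225]
_,m=cv2.threshold(cv2.GaussianBlur(g8,(3,3),0),0,255,cv2.THRESH_OTSU)
c=max(cv2.findContours(m,cv2.RETR_EXTERNAL,cv2.CHAIN_APPROX_NONE)[0],key=cv2.contourArea)
box=cv2.boxPoints(cv2.minAreaRect(c))+[150,205]; print(box.round(1).tolist())
for z in(2,): 
    P=np.array([plane(t,b,z) for b in box]); print("tray",P.round(),P.mean(0).round(1),[np.linalg.norm(P[i]-P[i-1]).round(0) for i in range(4)])
E
python3 m1.py
```

```text
plate [520. -63.   8.] [ 438. -184.    8.] [ 600. -297.    8.] 146.22864084493747 196.89911802256904
side plate FR? corners [ 436. -193.    8.] [ 598. -303.    8.]
yaw -0.6071161744766451 -0.592378930068906
stand org [ 551.6 -174.3    8. ]
grip [ 555.1 -179.7  205.3] 0.622414405695119
tip [ 537.7 -164.4  163.5] 4.610750015928781
in stand: grip [  5.9  -2.4 197.3] tip [-17.1   0.2 155.5]
prongs [-28.7  21.4 173.1] 0.6158770866447425 [-28.9 -22.5 175.6] 1.548949937941116
[[150.0, 205.0], [224.0, 205.0], [224.0, 319.0], [150.0, 319.0]]
tray [[656. 266.   2.]
 [653.  30.   2.]
 [300.  28.   2.]
 [301. 255.   2.]] [477.8 144.9   2. ] [np.float64(355.0), np.float64(236.0), np.float64(354.0), np.float64(227.0)]
```

```bash
cat > go.py <<'E'
import sys
from h import *
from bench import env
def delta(P,yaw,half=None):
    """tool-frame shift/turn from measured pose to TCP at P, tool down, tool y along +-y of yaw"""
    s=env.get_state(); R0=R.from_rotvec(s["tool_rot"])
    for sg in(1,-1):
        y=sg*np.array([-np.sin(yaw),np.cos(yaw),0]); z=np.array([0,0,-1.]); T=R.from_matrix(np.c_[np.cross(y,z),y,z])
        print("d",R0.inv().apply(np.array(P)-s["position"]).round(1),"rot",np.degrees((R0.inv()*T).as_rotvec()).round(1),"q6",s["qpos"][5].round(2))
if __name__=="__main__": a=list(map(float,sys.argv[1:])); delta(a[:3],a[3])
E
python3 - <<'E'
from go import *; from bench import eyes
delta([540,-170,330],-0.60)
w=eyes.get_image("wrist"); print(w["mount"].round(3).tolist(),w["fx"],w["cx"],w["cy"],w["D"])
t=eyes.get_image("top"); g=cv2.cvtColor(t["img"],cv2.COLOR_RGB2GRAY)
for r in(225,262,300): print(r,g[r,155:222].tolist())
for c in(175,188,203): print(c,g[207:222,c].tolist(),g[298:318,c].tolist())
E
```

```text
d [ 488.8 -289.2  -99.7] rot [-0.000e+00 -1.000e-01 -1.328e+02] q6 -0.15
d [ 488.8 -289.2  -99.7] rot [-0.   0.  47.2] q6 -0.15
[[-0.0, 0.968, 0.251, 72.307], [1.0, -0.0, 0.0, -0.209], [0.0, 0.251, -0.968, -153.648], [0.0, 0.0, 0.0, 1.0]] 369.64735773702773 288.45201547023714 205.89315392213874 [-0.06949941  0.          0.          0.          0.        ]
225 [100, 101, 101, 100, 100, 102, 100, 100, 101, 103, 108, 87, 36, 72, 109, 116, 114, 114, 114, 115, 113, 114, 114, 114, 113, 113, 113, 113, 115, 114, 113, 113, 114, 115, 115, 115, 113, 114, 115, 115, 113, 113, 113, 114, 112, 112, 112, 110, 111, 112, 112, 111, 112, 111, 113, 113, 113, 116, 109, 61, 91, 103, 103, 100, 101, 100, 101]
262 [100, 101, 102, 101, 101, 100, 103, 106, 86, 36, 74, 118, 113, 112, 112, 113, 111, 113, 115, 114, 113, 112, 114, 113, 111, 112, 113, 111, 106, 110, 114, 114, 113, 112, 109, 99, 104, 113, 113, 114, 113, 115, 104, 99, 108, 115, 113, 113, 113, 112, 103, 103, 111, 112, 112, 115, 85, 67, 96, 103, 102, 101, 100, 100, 102, 99, 101]
300 [100, 101, 101, 102, 107, 62, 41, 71, 120, 113, 114, 111, 110, 113, 114, 112, 113, 114, 112, 113, 112, 112, 113, 113, 112, 112, 110, 112, 112, 113, 113, 112, 111, 112, 112, 113, 113, 113, 113, 112, 112, 112, 112, 113, 113, 113, 113, 113, 112, 113, 113, 113, 110, 101, 74, 86, 104, 101, 101, 101, 102, 102, 101, 102, 102, 101, 100]
175 [102, 100, 101, 101, 101, 101, 105, 101, 63, 86, 113, 115, 113, 114, 115] [113, 112, 112, 110, 106, 114, 114, 114, 114, 114, 117, 97, 101, 101, 101, 101, 101, 100, 101, 102]
188 [101, 101, 100, 100, 102, 101, 100, 112, 80, 60, 107, 117, 113, 115, 100] [112, 113, 112, 113, 105, 111, 115, 114, 115, 114, 102, 101, 101, 101, 101, 100, 100, 101, 102, 102]
203 [102, 101, 102, 100, 102, 101, 103, 104, 108, 71, 61, 109, 116, 112, 105] [113, 114, 112, 113, 115, 112, 113, 114, 112, 113, 115, 107, 97, 101, 102, 100, 101, 102, 101, 104]
```

Call:
apply_moves(
  moves=[0,0,-60,0,0,-10,60,0,0,-100,0,0,-20,60,60,-35,-100,0,0,-30,60,114,-67,-100,0,0,-40,60,168,-99,-100,0,0,-50,60,222,-131,-100,0,0,-60,60,276,-163,-100,0,0,-70,60,330,-195,-100,0,0,-80,60],
)

```text
t: 1.4
position: [401.3, -301.5, 330.8]
tool_rot: [2.159, 2.281, -0.0]
wrist_force: [1.0, -0.8, -0.6]
grip_width: 60.2
gripper_force: 0.0
```

```bash
python3 go.py 540 -170 330 -0.60; python3 - <<'E'
from h import *; from bench import eyes,env
print(env.get_state()["t"],env.get_state()["wrist_force"])
t=eyes.get_image("top"); g=cv2.cvtColor(t["img"],cv2.COLOR_RGB2GRAY)
m=cv2.inRange(g,94,107); m=cv2.inRange(g,108,125)
m=cv2.morphologyEx(m,cv2.MORPH_CLOSE,np.ones((5,5))); m=cv2.morphologyEx(m,cv2.MORPH_OPEN,np.ones((7,7)))
n,l=cv2.connectedComponents(m); k=(l==l[262,188]).astype(np.uint8)
c=cv2.findContours(k,cv2.RETR_EXTERNAL,cv2.CHAIN_APPROX_NONE)[0][0]
b=cv2.boxPoints(cv2.minAreaRect(c)); print(b.round(1).tolist())
P=np.array([plane(t,q,2) for q in b]); print(P.round(),P.mean(0).round(1),[np.linalg.norm(P[i]-P[i-1]).round() for i in range(4)])
E
```

```text
d [123.7 145.7   0.8] rot [  0.    0.1 -52.5] q6 -0.87
d [123.7 145.7   0.8] rot [ 1.000e-01 -0.000e+00  1.275e+02] q6 -0.87
1.4 [ 0.99188718 -0.78957082 -0.55404886]
[[158.0, 307.20001220703125], [164.39999389648438, 211.6999969482422], [213.89999389648438, 215.0], [207.39999389648438, 310.5]]
[[337. 232.   2.]
 [634. 219.   2.]
 [622.  62.   2.]
 [326.  79.   2.]] [479.7 147.9   2. ] [np.float64(153.0), np.float64(298.0), np.float64(158.0), np.float64(296.0)]
```

Call:
apply_moves(
  moves=[31,36,0,0,0,-10,60,62,72,0,0,0,-21,60,93,109,0,0,0,-31,60,124,146,0,0,0,-42,60,124,146,0,0,0,-52.5,60,124,146,0,0,0,-52.5,60,124,146,0,0,0,-52.5,60],
)

```text
t: 2.33
position: [539.5, -172.5, 330.4]
tool_rot: [-0.942, -2.997, 0.0]
wrist_force: [-0.5, -0.2, 0.5]
grip_width: 59.9
gripper_force: 0.0
```

```bash
python3 - <<'E'
from h import *; from bench import eyes,env
s=env.get_state(); print(s["t"],s["position"],s["wrist_force"],s["joint_vel"].round(3))
w=eyes.get_image("wrist"); im=np.ascontiguousarray(w["img"][:,:,::-1]); cv2.imwrite("pics/w1.png",im)
T=np.eye(4);T[:3,:3]=R.from_rotvec(s["tool_rot"]).as_matrix();T[:3,3]=s["position"]; W=T@w["mount"]
np.savez("w1.npz",W=W)
hsv=cv2.cvtColor(im,cv2.COLOR_BGR2HSV); m=cv2.inRange(hsv,(108,150,60),(125,255,255))
c=max(cv2.findContours(m,0,2)[0],key=cv2.contourArea); print(cv2.boxPoints(cv2.minAreaRect(c)).tolist(),cv2.boundingRect(c))
E
```

```text
2.325 [ 539.47446493 -172.45533522  330.44124756] [-0.50511677 -0.15115576  0.50043447] [-0.006 -0.004 -0.     0.    -0.001 -0.01 ]
[[478.8000183105469, 261.3999938964844], [497.79998779296875, 223.39999389648438], [532.2000732421875, 240.60000610351562], [513.2000732421875, 278.6000061035156]] (485, 231, 42, 41)
```

View pics/w1.png

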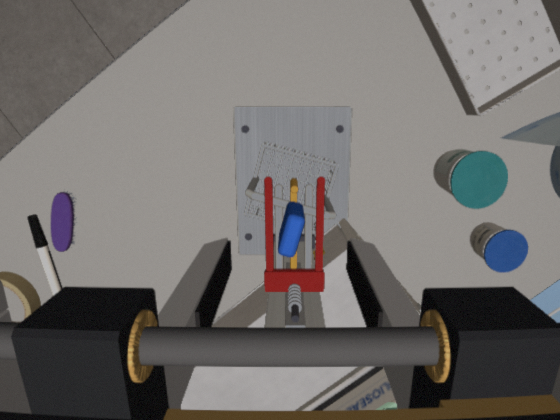

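The wrist view shows the stand square to the tool, with prongs at columns 268 and 320. The blue grip at (291,230) and the basket rim, from (268,143) to (335,160), look turned relative to the stand. I'll enlarge it to measure that yaw.

```bash
python3 - <<'E'
import cv2
im=cv2.imread("pics/w1.png")[132:282,235:350]
cv2.imwrite("pics/w1c.png",cv2.resize(im,None,fx=4,fy=4,interpolation=cv2.INTER_CUBIC))
E
```

```text
(no output)
```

View pics/w1c.png

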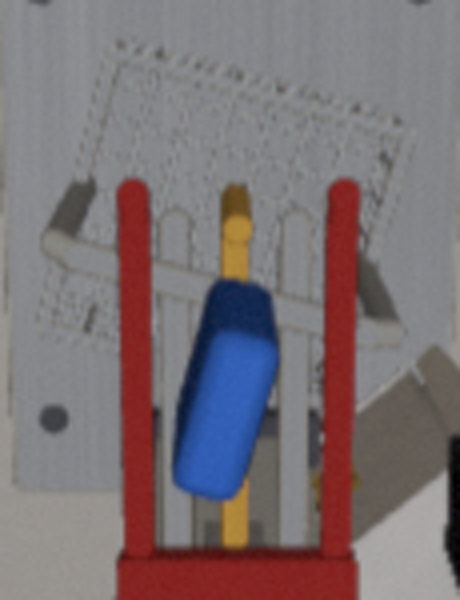

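```bash
cat > m2.py <<'E'
from h import *; from bench import eyes
from scipy.optimize import brentq
w=eyes.get_image("wrist"); W=np.load("w1.npz")["W"]
p=lambda c,z:plane(w,(235+c[0]/4-.375,132+c[1]/4-.375),z,W)
yaw=-.6; Rz=R.from_euler("z",yaw).as_matrix()
sep=lambda a,b,L:brentq(lambda z:np.linalg.norm(p(a,z)-p(b,z))-L,0,300)
print("prong z",sep((133,190),(343,190),44),sep((136,500),(338,500),44),"outer front",sep((118,190),(359,190),51))
print("arm z",sep((175,215),(297,215),30),sep((177,480),(296,480),30))
ang=lambda a,b,z:np.degrees(np.arctan2(*(Rz.T@(p(b,z)-p(a,z)))[1::-1]))
print("bar dir",ang((55,240),(395,328),138)+90, ang((175,520),(172,230),130)-180,"rim",ang((120,50),(405,125),60)+90,"block",ang((215,400),(200,490),228), ang((238,497),(278,345),228)-180,"prong dir",ang((136,500),(133,190),175)-180,ang((338,500),(343,190),175)-180)
top=[p(c,228) for c in((222,335),(278,345),(240,497),(177,480))]; print("block top",np.mean(top,0).round(1),[np.linalg.norm(top[i]-top[i-1]).round(1) for i in range(4)])
bar=(p((55,240),134)+p((395,328),134))/2; print("bar mid",bar.round(1),np.linalg.norm(p((55,240),134)-p((395,328),134)))
# stand origin from arms: front end at x=-14
f=(p((175,212),130)+p((297,212),130))/2; org=f+Rz@[14,0,0]; print("org",org.round(1))
b=(p((133,181),178)+p((343,181),178))/2
st=lambda q:(Rz.T@(q-org)).round(1)
print("bar in stand",st(bar),"block",st(np.mean(top,0)))
for z in(155,160,165,170,175): print(z,"tip",st(p((237,228),z)),"prong ends",st((p((133,181),z)+p((343,181),z))/2))
E
python3 m2.py
```

```text
prong z 178.84702372428245 184.03191682356032 outer front 175.8302601919504
arm z 127.25810890936013 135.3755831503528
bar dir 164.5521839643729 -0.3623848635213278 rim 164.818711063296 block -9.503455910627855 -14.078802605974658 prong dir -0.77862266498434 -0.15309447024463907
block top [ 553.4 -179.4  228. ] [np.float64(29.1), np.float64(10.3), np.float64(30.2), np.float64(12.2)]
bar mid [ 552.7 -178.5  134. ] 86.02005619061768
org [ 551.5 -174.7  130. ]
bar in stand [ 3.2 -2.5  4. ] block [ 4.3 -2.8 98. ]
155 tip [-15.3  -0.1  25. ] prong ends [-26.1   0.2  25. ]
160 tip [-16.3  -0.2  30. ] prong ends [-27.    0.1  30. ]
165 tip [-17.4  -0.3  35. ] prong ends [-27.9   0.   35. ]
170 tip [-18.4  -0.3  40. ] prong ends [-28.8  -0.   40. ]
175 tip [-19.5  -0.4  45. ] prong ends [-29.7  -0.1  45. ]
```

The enlargement shows the bar running from (55,240) to (395,328), so the basket is yawed about -15° relative to the stand. That is more than the stated 0.05 rad. I'll grip along the block's real yaw, about -0.86 rad.

```bash
python3 go.py 553 -179 222 -0.86|head -1
```

```text
d [-14.8   2.5 108.6] rot [ 0.   0.  14.4] q6 -1.43
```

Call:
apply_moves(
  moves=[-7,1,0,0,0,7,60,-15,2.5,20,0,0,14.4,60,-15,2.5,50,0,0,14.4,60,-15,2.5,75,0,0,14.4,60,-15,2.5,85,0,0,14.4,60,-15,2.5,85,0,0,14.4,60],
)

```text
t: 3.18
position: [553.1, -178.6, 245.1]
tool_rot: [-1.306, -2.856, -0.0]
wrist_force: [0.4, 0.6, 0.6]
grip_width: 60.3
gripper_force: 0.0
```

```bash
python3 go.py 553 -179 222 -0.86|head -1; python3 - <<'E'
from h import *; from bench import eyes,env
s=env.get_state(); print(s["t"],s["position"],s["wrist_force"])
w=eyes.get_image("wrist"); im=np.ascontiguousarray(w["img"][:,:,::-1]); cv2.imwrite("pics/w2.png",cv2.resize(im[170:350,190:390],None,fx=3,fy=3,interpolation=cv2.INTER_CUBIC))
T=np.eye(4);T[:3,:3]=R.from_rotvec(s["tool_rot"]).as_matrix();T[:3,3]=s["position"]; np.savez("w2.npz",W=T@w["mount"],T=T)
E
```

```text
d [-0.2 -0.3 23.1] rot [-0.  -0.1  0.1] q6 -1.17
3.175 [ 553.1146331  -178.63742738  245.11582825] [0.41080886 0.59279687 0.56503644]
```

View pics/w2.png

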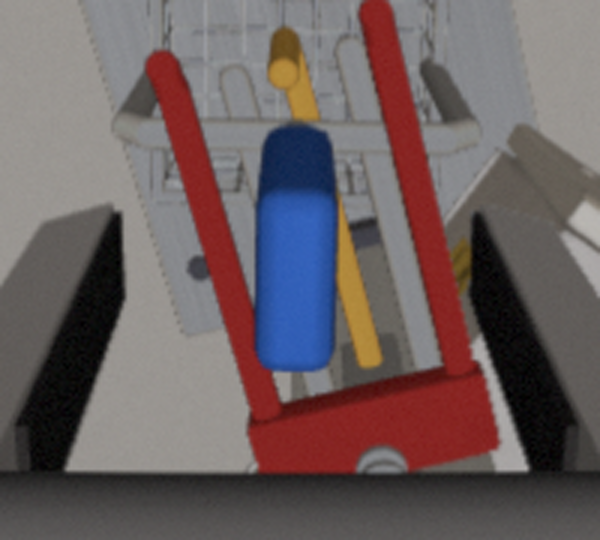

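The block is now square to the fingers and centred, at crop column 296 with the fingers at 122 and 480. Next I descend and grip.

Call:
apply_moves(
  moves=[0,0,12,0,0,0,60,0,0,23,0,0,0,40,0,0,23,0,0,0,22,0,0,23,0,0,0,10,0,0,23,0,0,0,10,0,0,23,0,0,0,10],
  squeeze=35,
)

```text
t: 3.98
position: [553.7, -178.7, 222.9]
tool_rot: [1.304, 2.857, -0.001]
wrist_force: [-1.9, -2.8, 0.4]
grip_width: 13.6
gripper_force: 35.4
```

Call:
apply_moves(
  moves=[0,0,-2,0,0,0,10,0,0,-5,0,0,0,10,0,0,-6,0,0,0,10,0,0,-6,0,0,0,10],
)

```text
t: 4.47
position: [553.5, -178.4, 228.5]
tool_rot: [-1.305, -2.858, -0.0]
wrist_force: [0.1, 0.2, -2.6]
grip_width: 14.4
gripper_force: 35.0
```

Call:
apply_moves(
  moves=[0,0,0,0,0,-4,10,0,0,0,0,0,-8,10,0,0,0,0,0,-12,10,0,0,0,0,0,-14.9,10,0,0,0,0,0,-14.9,10,0,0,0,0,0,-14.9,10],
)

```text
t: 5.22
position: [553.5, -178.4, 228.4]
tool_rot: [-0.924, -3.002, -0.0]
wrist_force: [-0.7, 0.1, -1.9]
grip_width: 13.7
gripper_force: 35.0
```

```bash
python3 - <<'E'
from h import *; from bench import eyes,env
s=env.get_state(); print(s["t"],s["position"],s["wrist_force"])
w=eyes.get_image("wrist"); im=np.ascontiguousarray(w["img"][:,:,::-1]); cv2.imwrite("pics/w3.png",cv2.resize(im[140:350,190:390],None,fx=2.8,fy=2.8,interpolation=cv2.INTER_CUBIC))
E
```

```text
5.225 [ 553.48402582 -178.42824499  228.35906888] [-0.68360075  0.06086891 -1.85194956]
```

View pics/w3.png

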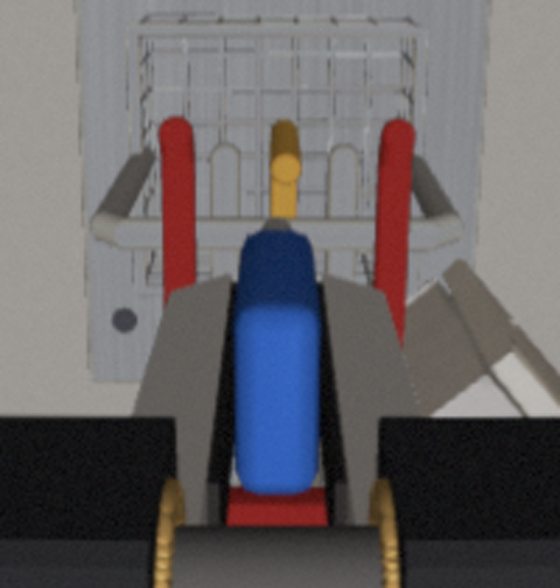

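The basket is square to the stand, with its bar level at crop row 230 and the tip at (285,167). I'll lift it in small steps and watch for the keeper in the force reading.

Call:
apply_moves(
  moves=[0,0,-4,0,0,0,10,0,0,-8,0,0,0,10,0,0,-8,0,0,0,10,0,0,-8,0,0,0,10],
)

```text
t: 5.78
position: [553.6, -178.5, 236.5]
tool_rot: [0.923, 3.003, -0.0]
wrist_force: [0.6, -0.4, -2.4]
grip_width: 14.0
gripper_force: 35.0
```

Call:
apply_moves(
  moves=[0,0,-2,0,0,0,10,0,0,-4,0,0,0,10,0,0,-4,0,0,0,10],
)

```text
t: 6.15
position: [553.7, -178.5, 240.8]
tool_rot: [0.923, 3.002, -0.0]
wrist_force: [-0.8, 0.3, -1.7]
grip_width: 13.8
gripper_force: 35.0
```

Call:
apply_moves(
  moves=[0,0,-2,0,0,0,10,0,0,-3,0,0,0,10,0,0,-3,0,0,0,10],
)

```text
t: 6.52
position: [553.6, -178.5, 243.6]
tool_rot: [0.923, 3.003, -0.0]
wrist_force: [1.0, 0.8, -2.5]
grip_width: 13.7
gripper_force: 35.0
```

Call:
apply_moves(
  moves=[0,0,-2,0,0,0,10,0,0,-3,0,0,0,10,0,0,-3,0,0,0,10],
)

```text
t: 6.9
position: [553.6, -178.5, 246.6]
tool_rot: [0.923, 3.003, -0.0]
wrist_force: [-1.3, -0.4, -3.0]
grip_width: 13.3
gripper_force: 35.0
```

Call:
apply_moves(
  moves=[0,0,-1,0,0,0,10,0,0,-2,0,0,0,10,0,0,-2,0,0,0,10],
)

```text
t: 7.28
position: [553.6, -178.5, 248.6]
tool_rot: [0.923, 3.003, -0.0]
wrist_force: [1.1, -0.1, -1.9]
grip_width: 13.7
gripper_force: 35.0
```

Bar top is at about z 164 with no contact yet.

Call:
apply_moves(
  moves=[0,0,-1,0,0,0,10,0,0,-2,0,0,0,10,0,0,-2,0,0,0,10],
)

```text
t: 7.65
position: [553.6, -178.5, 250.6]
tool_rot: [0.923, 3.003, -0.0]
wrist_force: [-0.1, -0.6, -1.4]
grip_width: 13.7
gripper_force: 35.0
```

Call:
apply_moves(
  moves=[0,0,-1,0,0,0,10,0,0,-2,0,0,0,10,0,0,-2,0,0,0,10],
)

```text
t: 8.02
position: [553.6, -178.5, 252.6]
tool_rot: [0.923, 3.003, -0.0]
wrist_force: [0.3, -0.1, -2.0]
grip_width: 13.4
gripper_force: 35.0
```

Call:
apply_moves(
  moves=[0,0,-1,0,0,0,10,0,0,-2,0,0,0,10,0,0,-2,0,0,0,10],
)

```text
t: 8.4
position: [553.6, -178.5, 254.6]
tool_rot: [0.923, 3.003, -0.0]
wrist_force: [0.1, -0.1, -2.3]
grip_width: 13.7
gripper_force: 35.0
```

Call:
apply_moves(
  moves=[0,0,-1,0,0,0,10,0,0,-2,0,0,0,10,0,0,-2,0,0,0,10],
)

```text
t: 8.78
position: [553.6, -178.5, 256.6]
tool_rot: [0.923, 3.003, -0.0]
wrist_force: [0.4, -0.1, -2.6]
grip_width: 13.8
gripper_force: 35.0
```

Call:
apply_moves(
  moves=[0,0,-1,0,0,0,10,0,0,-2,0,0,0,10,0,0,-2,0,0,0,10],
)

```text
t: 9.15
position: [553.6, -178.5, 258.6]
tool_rot: [0.923, 3.003, -0.0]
wrist_force: [-1.0, -0.2, -1.7]
grip_width: 13.9
gripper_force: 35.0
```

Call:
apply_moves(
  moves=[0,0,-1,0,0,0,10,0,0,-1.5,0,0,0,10,0,0,-1.5,0,0,0,10],
)

```text
t: 9.52
position: [553.5, -178.4, 259.7]
tool_rot: [-0.923, -3.003, -0.0]
wrist_force: [0.3, -0.3, -2.8]
grip_width: 13.5
gripper_force: 35.0
```

Call:
apply_moves(
  moves=[0,0,-1,0,0,0,10,0,0,-1.5,0,0,0,10,0,0,-1.5,0,0,0,10],
)

```text
t: 9.9
position: [553.4, -178.4, 260.9]
tool_rot: [-0.923, -3.002, -0.0]
wrist_force: [-0.0, -0.5, -5.9]
grip_width: 14.1
gripper_force: 35.0
```

```bash
python3 - <<'E'
from bench import env
s=env.get_state(); print(s["t"],s["position"],s["wrist_force"],s["moment"])
E
```

```text
9.9 [ 553.41345721 -178.35022495  260.89826473] [-0.02251578 -0.47286066 -5.93947693] [-0.09023676 -0.3485681  -0.01062999]
```

Call:
apply_moves(
  moves=[0,0,-1,0,0,0,10,0,0,-2,0,0,0,10,0,0,-2,0,0,0,10,0,0,-2,0,0,0,10],
)

```text
t: 10.4
position: [553.3, -178.3, 262.9]
tool_rot: [-0.923, -3.002, -0.0]
wrist_force: [2.2, -0.1, -10.9]
grip_width: 14.0
gripper_force: 34.9
```

Keeper contact is at about 8.6 N, which is roughly 3 mm. I'll add 0.5 mm and then draw forward.

Call:
apply_moves(
  moves=[0,0,-0.5,0,0,0,10,2,0,-0.5,0,0,0,10,5,0,-0.5,0,0,0,10,8,0,-0.5,0,0,0,10,10,0,-0.5,0,0,0,10,10,0,-0.5,0,0,0,10],
)

```text
t: 11.15
position: [546.0, -173.6, 264.0]
tool_rot: [0.922, 3.0, -0.002]
wrist_force: [4.0, -2.7, -11.7]
grip_width: 13.6
gripper_force: 35.0
```

Call:
apply_moves(
  moves=[2,0,0,0,0,0,10,4,0,0,0,0,0,10,6,0,0,0,0,0,10,6,0,0,0,0,0,10],
)

```text
t: 11.65
position: [541.0, -170.2, 264.0]
tool_rot: [0.923, 3.0, -0.002]
wrist_force: [3.9, -3.3, -12.8]
grip_width: 13.8
gripper_force: 35.0
```

Call:
apply_moves(
  moves=[2,0,0,0,0,0,10,5,0,0,0,0,0,10,8,0,0,0,0,0,10,8,0,0,0,0,0,10],
)

```text
t: 12.15
position: [534.0, -165.5, 264.0]
tool_rot: [0.923, 3.001, -0.001]
wrist_force: [3.5, -2.3, -13.2]
grip_width: 14.1
gripper_force: 35.0
```

Call:
apply_moves(
  moves=[3,0,0,0,0,0,10,6,0,0,0,0,0,10,9,0,0,0,0,0,10,12,0,0,0,0,0,10,16,0,0,0,0,0,10,20,0,0,0,0,0,10,20,0,0,0,0,0,10],
)

```text
t: 13.02
position: [517.4, -153.7, 265.1]
tool_rot: [0.922, 3.001, -0.0]
wrist_force: [-0.2, 0.2, -1.2]
grip_width: 13.3
gripper_force: 35.0
```

The basket is free. I'll draw it out further, then raise it and check the tray position with the side view.

Call:
apply_moves(
  moves=[10,0,0,0,0,0,10,22,0,0,0,0,0,10,36,0,0,0,0,0,10,50,0,0,0,0,0,10,60,0,-10,0,0,0,10,60,0,-25,0,0,0,10,60,0,-30,0,0,0,10],
)

```text
t: 13.9
position: [468.7, -120.6, 296.4]
tool_rot: [0.922, 2.999, -0.001]
wrist_force: [-0.9, 0.1, -2.1]
grip_width: 13.7
gripper_force: 35.0
```

```bash
python3 - <<'E'
from h import *; from bench import eyes
s=eyes.get_image("side"); sc=lambda x,y,z:plane(s,(170+x/5-.4,155+y/5-.4),z)
A,B=sc(22,242,0),sc(425,205,0); C,D=sc(20,80,32),sc(405,47,32); E,Fp=sc(22,205,32),sc(428,175,32)
print(*[p.round() for p in (A,B,C,D,E,Fp)]); 
print("len",np.linalg.norm(A-B),"yaw",np.arctan2(*(B-A)[1::-1]),"ctr rim",((C+D+E+Fp)/4).round(1))
E
python3 go.py 479 147 295 -0.05
```

```text
[330.  77.   0.] [614.  62.   0.] [340. 223.  32.] [624. 208.  32.] [334.  78.  32.] [616.  56.  32.]
len 284.5560628997706 yaw -0.05320124617421797 ctr rim [478.6 141.2  32. ]
d [142.  227.2   1. ] rot [ -0.    0.3 -31.3] q6 -1.41
d [142.  227.2   1. ] rot [  0.3   0.  148.7] q6 -1.41
```

The tray centre agrees between the two views, at about (478,144) with yaw -0.05. Moving there now.

Call:
apply_moves(
  moves=[8,13,0,0,0,-3,10,27,43,0,0,0,-8,10,52,84,0,0,0,-13,10,77,125,0,0,0,-18,10,102,165,0,0,0,-23,10,124,200,0,0,0,-28,10,137,220,1,0,0,-31,10,140,225,1,0,0,-31.3,10],
)

```text
t: 14.95
position: [477.3, 146.6, 292.1]
tool_rot: [-0.073, -3.139, -0.0]
wrist_force: [0.9, -0.9, -2.6]
grip_width: 13.7
gripper_force: 35.0
```

```bash
python3 go.py 478 144 245 -0.05|head -1; python3 - <<'E'
from h import *; from bench import eyes,env
s=env.get_state(); print(s["t"],s["position"],s["wrist_force"],s["tool_rot"])
w=eyes.get_image("wrist"); cv2.imwrite("pics/w4.png",w["img"][:,:,::-1])
E
```

```text
d [-0.9 -2.6 47.1] rot [-0.  -0.1  0.2] q6 -1.4
14.95 [477.28217704 146.64070751 292.13372019] [ 0.91898324 -0.92738447 -2.6135338 ] [-7.26895123e-02 -3.13888734e+00 -1.06028317e-05]
```

View pics/w4.png

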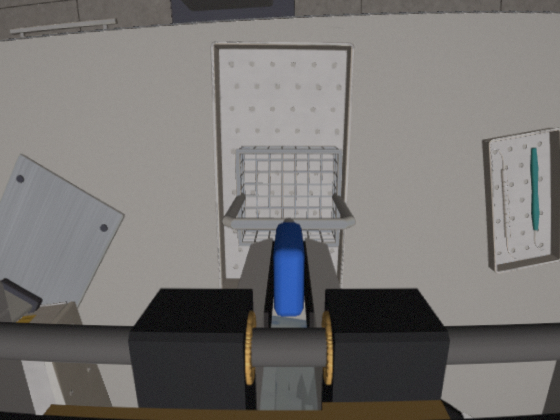

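The basket hangs level over the tray. The tray walls are at columns about 218–350 and the basket at 288, so the tray is slightly to the right-hand side of the robot (lower y). I'll compute the offset.

```bash
python3 - <<'E'
from h import *; from bench import eyes,env
s=env.get_state(); w=eyes.get_image("wrist")
T=np.eye(4);T[:3,:3]=R.from_rotvec(s["tool_rot"]).as_matrix();T[:3,3]=s["position"]; W=T@w["mount"]
for c in((212,45),(352,45),(217,200),(350,200)): print(c,plane(w,c,33,W).round(1))
for c in((219,52),(348,52),(222,230),(344,230)): print(c,plane(w,c,2,W).round(1))
E
```

```text
(212, 45) [332.3  72.9  33. ]
(352, 45) [339.5 220.1  33. ]
(217, 200) [500.   63.1  33. ]
(350, 200) [507.3 216.1  33. ]
(219, 52) [335.   74.4   2. ]
(348, 52) [342.  220.7   2. ]
(222, 230) [546.4  59.2   2. ]
(344, 230) [553.8 213.3   2. ]
```

Call:
apply_moves(
  moves=[-1,-5.5,10,0,0,0,10,-1,-5.5,28,0,0,0,10,-1,-5.5,46,0,0,0,10,-1,-5.5,62,0,0,0,10,-1,-5.5,74,0,0,0,10,-1,-5.5,80,0,0,0,10,-1,-5.5,80,0,0,0,10,-1,-5.5,80,0,0,0,10],
)

```text
t: 16.05
position: [479.4, 139.4, 213.7]
tool_rot: [0.079, 3.139, 0.0]
wrist_force: [-0.1, 0.4, -2.2]
grip_width: 14.0
gripper_force: 35.0
```

```bash
python3 go.py 478 141 203 -0.05|head -1
```

```text
d [ 1.5  1.6 10.7] rot [ 0.   0.1 -0. ] q6 -1.41
```

Call:
apply_moves(
  moves=[0,1,3,0,0,0,10,0,1,6,0,0,0,10,0,1,8,0,0,0,10,0,1,8,0,0,0,10],
)

```text
t: 16.55
position: [478.6, 140.2, 204.6]
tool_rot: [-0.079, -3.14, 0.0]
wrist_force: [0.3, -1.0, -2.4]
grip_width: 13.9
gripper_force: 35.0
```

Call:
apply_moves(
  moves=[0,0,1,0,0,0,10,0,0,2,0,0,0,10,0,0,2,0,0,0,10],
)

```text
t: 16.92
position: [479.0, 140.2, 203.2]
tool_rot: [0.079, 3.14, -0.0]
wrist_force: [-0.2, -0.1, -1.6]
grip_width: 13.8
gripper_force: 35.0
```

Call:
apply_moves(
  moves=[0,0,0.5,0,0,0,10,0,0,1,0,0,0,10,0,0,1,0,0,0,10],
)

```text
t: 17.3
position: [479.3, 140.1, 203.1]
tool_rot: [0.079, 3.139, -0.0]
wrist_force: [-0.7, -0.9, 5.5]
grip_width: 13.7
gripper_force: 35.0
```

The basket is on the floor, with the force reversed to +5.5 N. I'll release it and back off upward.

Call:
apply_moves(
  moves=[0,0,-0.3,0,0,0,18,0,0,-0.3,0,0,0,25,0,0,-0.3,0,0,0,40,0,0,-0.3,0,0,0,40,0,0,-0.3,0,0,0,40],
)

```text
t: 17.92
position: [478.8, 140.2, 202.1]
tool_rot: [-0.079, -3.14, 0.0]
wrist_force: [0.5, -0.0, 0.9]
grip_width: 40.0
gripper_force: 0.0
```

Call:
apply_moves(
  moves=[0,0,-5,0,0,0,40,0,0,-15,0,0,0,40,0,0,-40,0,0,0,40,0,0,-80,0,0,0,40,0,0,-120,0,0,0,40,0,0,-120,0,0,0,40,0,0,-120,0,0,0,40],
)

```text
t: 18.8
position: [478.5, 140.2, 321.9]
tool_rot: [-0.079, -3.14, 0.0]
wrist_force: [-0.3, -0.0, -0.3]
grip_width: 40.4
gripper_force: 0.0
```

```bash
python3 - <<'E'
from h import *; from bench import eyes,env
s=env.get_state(); print(s["t"],s["position"],s["wrist_force"])
a=eyes.get_image("wrist")["img"][:,:,::-1]; b=eyes.get_image("side")["img"][130:270,150:300,::-1]
b=cv2.resize(b,(450,420),interpolation=cv2.INTER_CUBIC); v=np.hstack([a[:,120:450],b]); cv2.imwrite("pics/f.png",v)
E
```

```text
18.8 [478.51741353 140.16796112 321.86682725] [-0.28741593 -0.00268496 -0.34136888]
```

View pics/f.png

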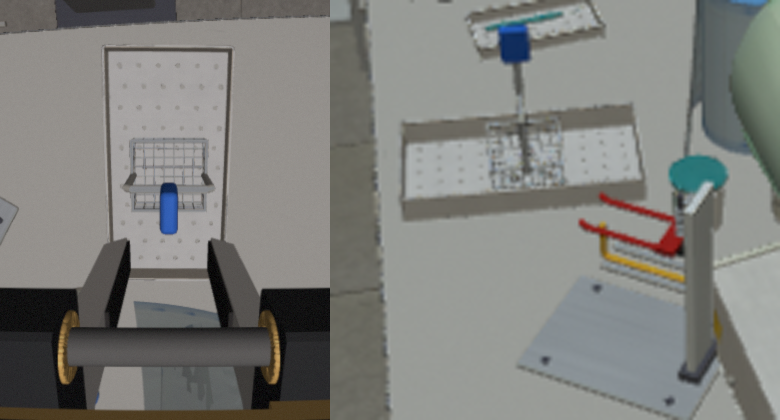

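The basket stands upright in the middle of the tray, at about (170,175) in the left image between walls at columns 105 and 232. The stand is empty, and the gripper is open and clear. Handing the job in.

```bash
python3 -c "
from bench import sign_off
print(sign_off())"
```

```text
the job is handed in; nothing more can be done
None
```

The basket is off the hook and standing upright, released, in the middle of the large tray; I handed the job in at about 19 s, and no verdict was returned. The keeper was pushed up about 3 to 4 mm, with about 11 N from keeper lift and drag by my reading. The basket was hanging about 15° off the stand's axes, not the stated 0.05 rad, so I gripped it at its true angle and squared it up before drawing it out.

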